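Dispense one paint cake onto the blue card

ROBOT

A 7-joint arm with a two-finger parallel gripper is mounted at the origin on the work surface. World frame = base frame: x ahead of the robot, y to its left, z up, the work surface at z = 0. Lengths are in m, angles in rad, forces in N, time in s.
With the tool pointing down it reaches from about 0.4 to 0.85 m from the base axis. Payload 4.5 kg.
Tool frame: the origin (TCP) lies on the centre line of the jaws, within the pads' length; the fingertips stand 22 mm ahead of it and the grasp point (between the pads) lies 3 mm ahead of it; z points along the fingers, y is the line along which they close (so a half turn about z gives the same grasp; the last joint's range is limited). The gripper opens to 85 mm and grips with 20 to 120 N. Pads are 22 mm wide; open, the fingers measure 114 mm over their backs; the gripper's body (76 mm by 85 mm) begins 54 mm behind the grasp point. The pads swing forward as they close: fully open they stand 13 mm farther back than shut.
Start: joints at [-1.101, 0.689, -0.195, 1.565, 0.157, 0.902, -0.215], TCP at [0.264, 0.567, 0.253] pointing down, gripper open.
Joint ranges: [-3.01, 3.01], [-0.46, 2.08], [-1.47, 1.51], [0.13, 2.56], [-1, 4.14], [0.04, 2.09], [-2.66, 2.66]. Speed limits (rad/s): [2.57, 2.57, 3.14, 3.14, 3.14, 3.14, 3.14].

INTERFACE

Orientations are given as a unit quaternion [w, x, y, z].
In Python, from station import ctrl gives the robot as it stands.
- The arm moves only by the tool drive_tool, never from a script. Its arguments are lists of equal length, an entry for each row: "slide": the shift along the world's x, y, z in mm, a list of three; "roll": the turn about the world's z in degrees; "hand": the opening in per cent of the stroke, from 0 (shut) to 100 (fully open). In form: {"slide": [[x, y, z], ...], "roll": [roll, ...], "hand": [hand, ...]}. A call has 1 to 20 rows; each row is the pose to reach, as a shift and turn from the pose commanded when the call began; what a row does not reach only later rows make up. A row lasts 1/12 s, in which the tool goes at most 41.7 mm and 7.16 degrees, less where a joint would pass 70% of its speed; a pose out of reach is approached as far as the arm can. A call with a gripper value outside its range is refused whole. The fingers move at their own pace and stop on an object; "grip_force" is the grip in N (left out, the last holds). Time passes only in rows, so rows that repeat a pose let the fingers close. It gives the time, the measured TCP pose, the force, the opening and the grip force at its end, in the units of the state.
- ctrl.observe(): the state, without advancing time (a new reading comes with each control period).
- ctrl.camera(name): name is "scene" or "top" or "wrist"; returns the picture (384x512x3 uint8, blue, green, red); there is no depth.
- ctrl.camera_model(name): a dict with "vertical_fov" (degrees; the focal length in pixels is half the picture's height over the tangent of half this angle, whatever the lens; pixels are square), "cx", "cy" (the principal point, pixels), "extrinsics" (4x4, takes a point from world to camera coordinates). Camera axes: x right, y down, z forward; pixel columns grow to the right and rows downward; lengths in m; the calibration is good to about 2 mm. The wrist camera is an equidistant fisheye: a pixel r from the principal point sees the ray r / f radians off the axis. A picture is of the moment at which its call begins: read the wrist's pose just before it. camera_model takes no time and is no camera call; for the wrist camera it gives the pose at the moment of the call.
- ctrl.sign_off(): hands the job in; it is judged then, once.
The state is a dict: "clock": time; "qpos": joint angles; "joint_vel": joint speeds; "tau": joint torques, N m; "tool_pos": TCP position; "ee_rot": TCP orientation; "wrist_force": force on the tool from outside, world axes, zero at the start; "torque": the same for the moment, N m; "grip_width": finger opening in m; "grip_force": force on a finger pad.
Only numpy, scipy, OpenCV 4.12 (cv2) and the standard library are available. Lean on these libraries where they do the work, as an engineer would, in place of code of your own. Each camera call takes 0.05 s, during which the arm holds its last target. There are 200 camera calls.

TASK

Press the green plunger of the paint-cake dispenser once, all the way down, so that a single yellow paint cake slides out at its open end, and let the plunger come back up. Then push that cake along the table with a fingertip until it lies wholly and flat on the blue card (not the red one), without lifting it; leave the other cakes in the dispenser and everything else where it stands.

Things in the scene. Friction and masses are not known exactly. Their poses are not given: they have to be found in the camera images.
- dispenser: Fixed dispenser: grey housing (53 wide, 56 mm high, x = -92 to -22 mm) behind a clear open-topped magazine (inside 44.5 mm square, walls 4 mm thick, 48 mm high, front face at x = +26 mm) that holds three stacked cakes lying directly on the table. Origin on the table under the magazine's centre; x is the direction in which cakes come out, y left of that, z up. A 17 mm gap under the front wall passes only the lowest cake.
- outlet (a point): Point on the table where the cake's centre ends up when the plunger is pressed fully, 65 mm in front of the dispenser's origin (its x = +65 mm); up to some mm farther if pressed fast.
- plunger (a joint): How far the plunger is pressed, in m: 0 up, 0.024 fully down (hard stop). It drives a hidden blade, 12 mm high, 2.75 times as far, which pushes the lowest cake out; it springs back up by itself, the blade draws back and the stack drops. Needs 4 N to start and 9 N at the bottom, plus about 1 N of friction and some 40 N per m/s of damping.
- plunger_top (a point): Centre of the flat top of the plunger's green cap (34 mm across, 12 mm thick), 96 mm above the table when up and 72 mm when down, 50 mm behind the dispenser's origin (its x = -50 mm). It moves straight down.
- cake1: The lowest cake in the magazine, the one that comes out: a square block 42 x 42 x 14 mm, 40 g nominal, white pan with yellow top. Origin at the centre of its underside, z up, x and y along its sides.
- cake2: The middle cake of the stack, same shape; starts 14 mm above the table, drops to the table when the plunger has returned. Stays in the magazine.
- cake3: The top cake of the stack, same shape; starts 28 mm above the table. Stays in the magazine.
- blue_card: Blue square card 84 x 84 mm, paper-thin, stuck flat on the table, no rim. Origin at its centre; x and y along its sides. It lies to the left or the right of where the cake comes out.
- red_card: Red square card like the blue one, on the other side. Not the goal.
- brush_jar: Bystander, loose, to be left where it is. Origin at the centre of its underside. Glass jar 72 mm across, 100 mm high, with brushes up to 200 mm.
- water_cup: Bystander, loose, to be left where it is. Origin at the centre of its underside. White cup 72 mm across, 75 mm high.
- paint_bottle: Bystander, loose, to be left where it is. Origin at the centre of its underside. Orange bottle 60 mm across, 150 mm high.
- glue_bottle: Bystander, loose, to be left where it is. Origin at the centre of its underside. White bottle with orange cap, 50 mm across, 120 mm high.
- palette: Bystander, loose, to be left where it is. Origin at the centre of its underside. Round white palette with paint wells, 160 mm across, 10 mm thick.
- brush: Bystander, loose, to be left where it is: a flat brush lying on the table along its own x, about 200 mm long, 42 mm wide and 20 mm high.
- sharpener: Bystander, loose, to be left where it is. Origin at the centre of its underside. Metal pencil sharpener 40 x 28 x 24 mm.
- tube: Bystander, loose, to be left where it is. Origin at the centre of its underside. Yellow cardboard tube with black bands, 84 mm across, 240 mm high, standing.
Things that resemble listed ones, but are neither listed nor needed, are in the scene too. Leave any grey, pink or purple look-alike of the cake3 alone.

How it is judged:
By the outcome, as a careful person would: the job done as asked, in the order asked, and still so for the second after the job is handed in, with the robot touching nothing.
It also fails if it takes over 56 s, if anything falls off the work surface, if the arm or the gripper's body presses on something with over 40 N, if the wrist force passes 120 N, or if a joint passes its speed limit or range.

## Working session

There is one attempt and no reset: what is moved stays moved. The work goes in short steps, Python scripts to look and compute and a tool call to move; the robot and the scene stay as the last step left them, time stands still between calls to the robot, and variables do not carry over. Pictures are saved under pics/ and viewed, at most 10 in all, crops included, and the job is handed in when it is done.

Besides the shell and the picture viewer there is one more tool, called after "Request:" as name(argument=value, ...) on one line, values as JSON. drive_tool: Moves the arm, as the interface text tells. Its arguments: {"type":"object","properties":{"slide":{"type":"array"},"roll":{"type":"array"},"hand":{"type":"array"},"grip_force":{"type":"number"}},"required":["slide","roll","hand"]}

```bash
mkdir -p pics; python3 - <<'E'
from station import ctrl
import cv2,numpy as np
for n in("scene","top"):
    m=ctrl.camera_model(n);print(n,m["vertical_fov"],m["cx"],m["cy"],np.round(m["extrinsics"],4).tolist())
    cv2.imwrite(f"pics/{n}1.png",ctrl.camera(n))
o=ctrl.observe();print(o["clock"],o["tool_pos"],o["ee_rot"],o["grip_width"])
E
```

```text
scene 51.22812316398041 252.20256137707796 187.5986579306368 [[0.5301, 0.8479, -0.0046, -0.3812], [0.5542, -0.3505, -0.755, -0.1906], [-0.6418, 0.3977, -0.6557, 1.7498], [0.0, 0.0, 0.0, 1.0]]
top 43.7855044502704 255.42020790286463 188.41644054957942 [[-0.0057, -0.9998, 0.0178, 0.0697], [-0.983, 0.0023, -0.1837, 0.5836], [0.1836, -0.0185, -0.9828, 1.5163], [0.0, 0.0, 0.0, 1.0]]
0.1 [0.26363689 0.56606298 0.25255138] [-1.30792638e-04  2.16154878e-01  9.76358727e-01 -8.28877611e-04] 0.08521603791267367
```

View pics/top1.png

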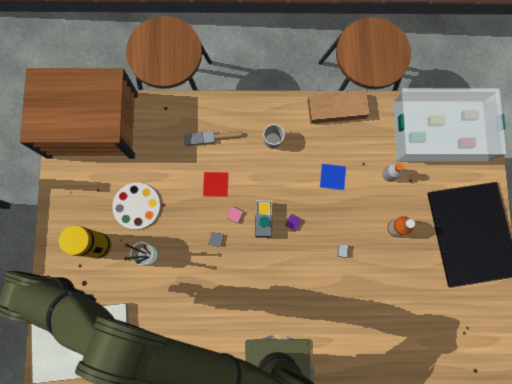

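View pics/scene1.png

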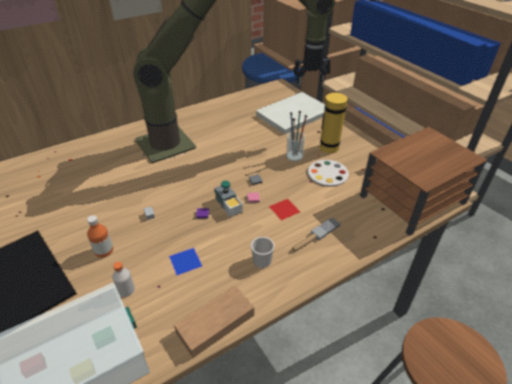

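The top view shows the dispenser at (264,218), with its yellow magazine towards the top of the picture (+x). The blue card is at (333,177) and the red card at (215,184). The purple block is at (294,223), the pink one at (235,215) and the cup at (274,135).

```bash
cat > h.py <<'E'
from station import ctrl
import cv2,numpy as np
def ray(n,p,z,m=None):
    m=m or ctrl.camera_model(n);E=np.array(m["extrinsics"]);f=192/np.tan(np.radians(m["vertical_fov"]/2))
    d=np.array([(p[0]-m["cx"])/f,(p[1]-m["cy"])/f,1])
    if n=="wrist":
        r=np.hypot(d[0],d[1]);d=np.array([d[0]/r*np.sin(r),d[1]/r*np.sin(r),np.cos(r)])
    R=E[:3,:3];c=-R.T@E[:3,3];d=R.T@d
    return c+d*(z-c[2])/d[2]
def blobs(im,lo,hi,amin=20):
    k=cv2.inRange(cv2.cvtColor(im,cv2.COLOR_BGR2HSV),lo,hi)
    cs,_=cv2.findContours(k,cv2.RETR_EXTERNAL,cv2.CHAIN_APPROX_NONE)
    return [c for c in cs if cv2.contourArea(c)>=amin]
def cen(c):
    M=cv2.moments(c);return M["m10"]/M["m00"],M["m01"]/M["m00"]
COL=dict(blue=((112,180,80),(125,255,255),0),red=((0,200,80),(6,255,255),0),yellow=((20,150,120),(32,255,255),.042),
 green=((65,100,30),(95,255,255),.096),purple=((126,80,40),(150,255,255),.014),pink=((155,80,100),(176,255,255),.014))
E
python3 - <<'E'
from h import *
for n in("top","scene"):
    im=cv2.imread(f"pics/{n}1.png")
    for k,(lo,hi,z) in COL.items():
        for c in blobs(im,lo,hi,12):
            p=cen(c); w=ray(n,p,z)
            if .3<w[0]<.85 and abs(w[1])<.4:
                b=cv2.boxPoints(cv2.minAreaRect(c)); B=np.array([ray(n,q,z)[:2] for q in b])
                e=B[1]-B[0];e2=B[2]-B[1]
                print(n,k,np.round(p,1),cv2.contourArea(c),np.round(w[:2],3),"sides",np.round([np.hypot(*e),np.hypot(*e2)],3),"ang",np.round(np.degrees([np.arctan2(e[1],e[0])])%90,1))
E
```

```text
top blue [332.5 176.4] 456.0 [ 0.635 -0.198] sides [0.078 0.078] ang [83.6]
top red [215.2 183.9] 479.0 [0.61  0.203] sides [0.078 0.076] ang [89.9]
top yellow [263.5 207.9] 88.0 [0.521 0.041] sides [0.03  0.033] ang [89.8]
top green [263.6 221.4] 69.0 [0.47  0.043] sides [0.028 0.029] ang [89.8]
top purple [293. 222.] 134.0 [ 0.477 -0.058] sides [0.041 0.041] ang [59.5]
top pink [234.6 214.3] 132.5 [0.504 0.136] sides [0.042 0.04 ] ang [63.8]
scene blue [185.  261.1] 364.5 [ 0.637 -0.198] sides [0.075 0.071] ang [85.]
scene yellow [232.3 202.1] 20.5 [0.52  0.042] sides [0.025 0.021] ang [57.7]
scene green [225.  184.2] 24.0 [0.478 0.039] sides [0.021 0.027] ang [57.7]
scene purple [202.4 212.9] 82.5 [ 0.485 -0.06 ] sides [0.039 0.04 ] ang [57.7]
scene pink [252.9 197. ] 75.0 [0.51  0.134] sides [0.037 0.044] ang [57.7]
```

Request:
drive_tool(slide=[[0, 0, 40], [0, 0, 80], [0, 0, 100], [205, -525, 100], [205, -525, 100], [205, -525, 100], [205, -525, 100], [205, -525, 100], [205, -525, 100], [205, -525, 100], [205, -525, 100], [205, -525, 100], [205, -525, 100], [205, -525, 100], [205, -525, 100], [205, -525, 100], [205, -525, 100], [205, -525, 100], [205, -525, 100], [205, -525, 100]], roll=[0, 0, 0, -65, -65, -65, -65, -65, -65, -65, -65, -65, -65, -65, -65, -65, -65, -65, -65, -65], hand=[100, 100, 100, 0, 0, 0, 0, 0, 0, 0, 0, 0, 0, 0, 0, 0, 0, 0, 0, 0], grip_force=20)

```text
clock: 1.77
tool_pos: [0.4683, 0.0427, 0.353]
ee_rot: [-0.001, 0.706, 0.708, -0.0]
wrist_force: [0.2, 0.4, 0.0]
grip_width: -0.0001
grip_force: 0.0
```

```bash
python3 - <<'E'
from h import *
o=ctrl.observe();print(o["clock"],o["tool_pos"],o["ee_rot"],o["grip_width"],o["wrist_force"])
m=ctrl.camera_model("wrist");im=ctrl.camera("wrist")
cv2.imwrite("pics/w1.png",im)
for k in("green","yellow"):
    lo,hi,z=COL[k]
    for c in blobs(im,lo,hi,40):
        b=cv2.boundingRect(c)
        print(k,np.round(cen(c),1),cv2.contourArea(c),b,np.round(ray("wrist",cen(c),z,m),4))
E
```

```text
1.7667 [0.46831171 0.04265562 0.35301212] [-6.36467915e-04  7.06487855e-01  7.07724875e-01 -8.29322656e-05] -0.00010869507842744172 [0.23649665 0.39529517 0.03062012]
green [256.8 164.6] 474.0 (245, 152, 25, 26) [0.4712 0.0434 0.096 ]
yellow [290.4 159.9] 505.0 (279, 148, 24, 25) [0.5212 0.0415 0.042 ]
```

View pics/w1.png

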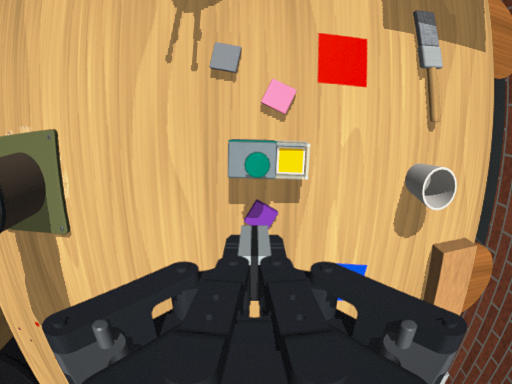

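The wrist view agrees with the earlier measurements. The green cap is at (257,165), which gives (0.471, 0.043). The yellow top is at (290,160). The shut fingers are aligned with x.

Request:
drive_tool(slide=[[3, 1, -40], [3, 1, -80], [3, 1, -120], [3, 1, -160], [3, 1, -195], [3, 1, -215], [3, 1, -225], [3, 1, -228], [3, 1, -231], [3, 1, -234], [3, 1, -237], [3, 1, -240], [3, 1, -240]], roll=[-2, -2, -2, -2, -2, -2, -2, -2, -2, -2, -2, -2, -2], hand=[0, 0, 0, 0, 0, 0, 0, 0, 0, 0, 0, 0, 0])

```text
clock: 2.9
tool_pos: [0.4724, 0.0434, 0.1141]
ee_rot: [0.0, 0.719, 0.695, 0.001]
wrist_force: [-0.3, 1.8, 4.1]
grip_width: -0.0
grip_force: 2.2
```

Request:
drive_tool(slide=[[0, 0, -3], [0, 0, -6], [0, 0, -9], [0, 0, -12], [0, 0, -15], [0, 0, -17], [0, 0, -19], [0, 0, -20], [0, 0, -20], [0, 0, -20]], roll=[0, 0, 0, 0, 0, 0, 0, 0, 0, 0], hand=[0, 0, 0, 0, 0, 0, 0, 0, 0, 0])

```text
clock: 3.73
tool_pos: [0.4724, 0.0434, 0.0946]
ee_rot: [0.0, 0.719, 0.695, 0.001]
wrist_force: [-2.4, 1.4, 8.1]
grip_width: -0.0003
grip_force: 4.2
```

Force is still on the spring curve, so I'll press a little farther, to the hard stop.

Request:
drive_tool(slide=[[0, 0, -1], [0, 0, -2], [0, 0, -2.5], [0, 0, -2.5]], roll=[0, 0, 0, 0], hand=[0, 0, 0, 0])

```text
clock: 4.07
tool_pos: [0.4725, 0.0433, 0.0939]
ee_rot: [0.001, 0.719, 0.695, 0.002]
wrist_force: [-4.0, 2.1, 29.2]
grip_width: 0.0002
grip_force: 14.9
```

The plunger hit its hard stop at 29 N. Now I'll release it.

Request:
drive_tool(slide=[[0, 0, 3], [0, 0, 8], [0, 0, 14], [0, 0, 22], [0, 0, 35], [0, 0, 70], [0, 30, 110], [0, 70, 110], [0, 70, 110]], roll=[0, 0, 0, 0, 0, 0, 0, 0, 0], hand=[0, 0, 0, 0, 0, 0, 0, 0, 0])

```text
clock: 4.82
tool_pos: [0.4734, 0.1211, 0.2036]
ee_rot: [-0.0, 0.716, 0.698, 0.005]
wrist_force: [-0.9, 1.0, -0.1]
grip_width: 0.0003
grip_force: 0.0
```

```bash
cat > look.py <<'E'
from h import *
import sys
o=ctrl.observe();print(o["clock"],np.round(o["tool_pos"],4))
for n in("wrist","top","scene"):
    m=ctrl.camera_model(n);im=ctrl.camera(n);cv2.imwrite(f"pics/{n}_{sys.argv[1]}.png",im)
    for k in("yellow","blue","green"):
        lo,hi,z=COL[k]
        for c in blobs(im,lo,hi,12):
            for zz in ((.014,.028) if k=="yellow" else (z,)):
                w=ray(n,cen(c),zz,m)
                if .4<w[0]<.85 and abs(w[1])<.3:
                    B=np.array([ray(n,q,zz,m)[:2] for q in cv2.boxPoints(cv2.minAreaRect(c))]);e=B[1]-B[0];f=B[2]-B[1]
                    print(n,k,zz,np.round(cen(c),1),cv2.contourArea(c),np.round(w[:2],4),np.round([np.hypot(*e),np.hypot(*f)],3),"ang",np.round(np.degrees(np.arctan2(e[1],e[0]))%90,1))
E
python3 look.py a
```

```text
4.8167 [0.4734 0.1211 0.2036]
wrist yellow 0.014 [299.  250.1] 632.5 [0.5243 0.0331] [0.035 0.033] ang 87.4
wrist yellow 0.028 [299.  250.1] 632.5 [0.522 0.04 ] [0.033 0.031] ang 87.4
wrist yellow 0.014 [349.4 242.2] 701.5 [0.5852 0.0399] [0.037 0.036] ang 86.8
wrist yellow 0.028 [349.4 242.2] 701.5 [0.5802 0.0464] [0.035 0.035] ang 86.8
wrist green 0.096 [274.7 232.1] 46.0 [0.49  0.091] [0.009 0.005] ang 88.0
wrist green 0.096 [226.1 232.1] 104.5 [0.4496 0.0921] [0.022 0.005] ang 88.9
top yellow 0.014 [264.1 208.6] 74.5 [0.5225 0.038 ] [0.03  0.034] ang 89.8
top yellow 0.028 [264.1 208.6] 74.5 [0.5205 0.0385] [0.03  0.033] ang 89.8
top yellow 0.014 [263.5 190. ] 72.0 [0.5858 0.0394] [0.03  0.027] ang 89.9
top yellow 0.028 [263.5 190. ] 72.0 [0.5832 0.0399] [0.03  0.027] ang 89.9
top blue 0 [332.6 176.6] 449.0 [ 0.6346 -0.1983] [0.078 0.078] ang 83.6
top green 0.096 [265.4 220.5] 34.0 [0.4729 0.0371] [0.019 0.025] ang 89.8
scene yellow 0.014 [241.3 219.3] 24.5 [0.585  0.0394] [0.025 0.023] ang 3.4
scene yellow 0.028 [241.3 219.3] 24.5 [0.597  0.0326] [0.025 0.023] ang 3.4
scene blue 0 [185.  261.1] 362.0 [ 0.6364 -0.1982] [0.075 0.071] ang 84.2
scene green 0.096 [225.1 184.2] 22.0 [0.4782 0.0398] [0.021 0.027] ang 57.7
```

View pics/wrist_a.png

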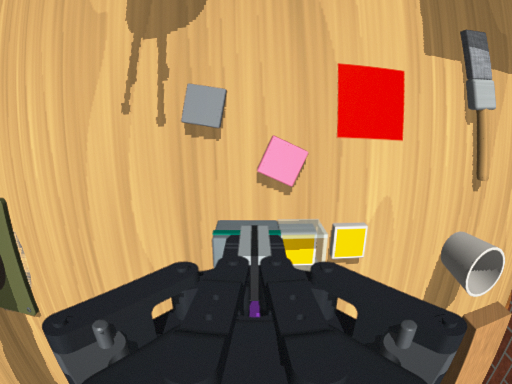

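The wrist view shows the cake out on the table at (349,242), which gives (0.5855, 0.0395) with a yaw of about -3°. The remaining stack in the magazine is at (299,250). Next I'll go to the cake's +y side.

Request:
drive_tool(slide=[[40, -8, 0], [80, -15, 0], [114, -16, 0], [114, -16, 0], [114, -16, -40], [114, -16, -80], [114, -16, -120], [114, -16, -150], [114, -16, -165], [114, -16, -173], [114, -16, -173], [114, -16, -173]], roll=[0, 0, 0, 0, 0, 0, 0, 0, 0, 0, 0, 0], hand=[0, 0, 0, 0, 0, 0, 0, 0, 0, 0, 0, 0])

```text
clock: 5.97
tool_pos: [0.5859, 0.0955, 0.0281]
ee_rot: [0.0, 0.72, 0.694, -0.0]
wrist_force: [0.7, -0.2, -0.1]
grip_width: 0.0001
grip_force: 0.0
```

Request:
drive_tool(slide=[[0, -10, 0], [0, -18, 0], [0, -24, 0], [0, -28, 0], [0, -33, 0], [0.5, -38, 0], [1, -43, 0], [1.5, -48, 0], [2, -54, 0], [3, -60, 0], [4, -66, 0], [5, -72, 0], [6, -78, 0], [7, -84, 0], [8.5, -91, 0], [10, -98, 0], [11.5, -105, 0], [13, -112, 0], [14.5, -119, 0], [14.5, -119, 0]], roll=[0, 0, 0, 0, 1, 2, 3, 4, 5, 6, 7, 8, 10, 12, 13, 14, 14, 14, 14, 14], hand=[0, 0, 0, 0, 0, 0, 0, 0, 0, 0, 0, 0, 0, 0, 0, 0, 0, 0, 0, 0])

```text
clock: 7.63
tool_pos: [0.6007, -0.0252, 0.0279]
ee_rot: [0.001, 0.63, 0.776, -0.001]
wrist_force: [0.5, -1.0, -0.2]
grip_width: -0.0002
grip_force: 0.0
```

```bash
python3 look.py b | grep -v green
```

```text
7.6333 [ 0.6007 -0.0252  0.0279]
wrist yellow 0.014 [254.1 308.7] 118.5 [ 0.6081 -0.0624] [0.005 0.011] ang 11.8
wrist yellow 0.028 [254.1 308.7] 118.5 [ 0.6059 -0.0519] [0.004 0.01 ] ang 11.8
wrist yellow 0.014 [103.8  83.9] 4869.5 [0.5118 0.0417] [0.043 0.037] ang 88.5
wrist yellow 0.028 [103.8  83.9] 4869.5 [0.5196 0.0414] [0.039 0.033] ang 88.5
top yellow 0.014 [263.5 208.8] 86.5 [0.5218 0.0401] [0.034 0.034] ang 89.8
top yellow 0.028 [263.5 208.8] 86.5 [0.5198 0.0406] [0.033 0.033] ang 89.8
top blue 0 [332.4 175.6] 400.0 [ 0.6381 -0.1976] [0.079 0.079] ang 83.9
scene yellow 0.014 [219.8 234.1] 30.5 [ 0.6062 -0.0563] [0.024 0.023] ang 23.9
scene yellow 0.028 [219.8 234.1] 30.5 [ 0.6179 -0.0617] [0.024 0.023] ang 23.9
scene blue 0 [185.1 261.2] 353.5 [ 0.6371 -0.1983] [0.076 0.07 ] ang 84.2
```

The cake is aligned and on course, with (30, -142) mm left along the face normal.

Request:
drive_tool(slide=[[2, -9, 0], [4, -18, 0], [6, -27, 0], [8, -36, 0], [10, -45, 0], [12, -54, 0], [13.5, -63, 0], [15.5, -72, 0], [17.5, -81, 0], [19, -90, 0], [21, -99, 0], [23, -108, 0], [25, -117, 0], [26.5, -125, 0], [28, -131, 0], [29, -136, 0], [29.5, -139, 0], [30, -140, 0], [30, -140, 0]], roll=[0, 0, 0, 0, 0, 0, 0, 0, 0, 0, 0, 0, 0, 0, 0, 0, 0, 0, 0], hand=[0, 0, 0, 0, 0, 0, 0, 0, 0, 0, 0, 0, 0, 0, 0, 0, 0, 0, 0])

```text
clock: 9.37
tool_pos: [0.6304, -0.1625, 0.0278]
ee_rot: [0.0, 0.629, 0.777, 0.0]
wrist_force: [0.0, 0.3, 0.3]
grip_width: 0.0004
grip_force: 0.0
```

Request:
drive_tool(slide=[[-2, 8, 0], [-5, 25, 0], [-8, 40, 0], [-8, 40, 40], [-8, 40, 80], [-8, 60, 120], [-8, 90, 160], [-8, 120, 200], [-8, 120, 200], [-8, 120, 200]], roll=[0, 0, 0, 0, 0, 0, 0, 0, 0, 0], hand=[0, 0, 0, 0, 0, 0, 0, 0, 0, 0])

```text
clock: 10.2
tool_pos: [0.6247, -0.0352, 0.2324]
ee_rot: [0.002, 0.626, 0.78, 0.004]
wrist_force: [-0.3, 0.3, 0.3]
grip_width: -0.0001
grip_force: 0.0
```

```bash
python3 look.py c | grep -v green; python3 -c "
import cv2
a=cv2.imread('pics/top_c.png')[130:270,180:380];b=cv2.imread('pics/scene_c.png')[160:300,140:340]
cv2.imwrite('pics/c.png',cv2.resize(cv2.hconcat([a,b]),None,fx=2,fy=2))"
```

```text
10.2 [ 0.6247 -0.0352  0.2324]
wrist yellow 0.014 [174.9  87.8] 903.5 [0.5164 0.042 ] [0.038 0.037] ang 88.7
wrist yellow 0.028 [174.9  87.8] 903.5 [0.5202 0.0414] [0.036 0.035] ang 88.7
top yellow 0.014 [263.5 208.8] 86.5 [0.5218 0.0401] [0.034 0.034] ang 89.8
top yellow 0.028 [263.5 208.8] 86.5 [0.5198 0.0406] [0.033 0.033] ang 89.8
top blue 0 [340.6 175.7] 88.5 [ 0.6375 -0.2261] [0.035 0.077] ang 89.9
scene yellow 0.014 [185.5 257.5] 37.0 [ 0.6355 -0.1943] [0.026 0.023] ang 11.6
scene yellow 0.028 [185.5 257.5] 37.0 [ 0.6468 -0.1978] [0.026 0.023] ang 11.6
scene blue 0 [182.7 265.5] 93.5 [ 0.6487 -0.2117] [0.075 0.072] ang 85.0
```

View pics/c.png

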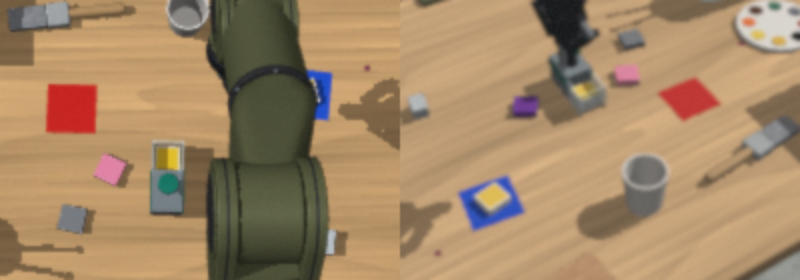

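The right half of the crop (scene view) shows the yellow cake at (492,198), in the middle of the blue card with blue on every side. It measures (0.6355, -0.194) against the card centre at (0.636, -0.198). The green plunger is up and everything else is where it was.

```bash
python3 -c "
from station import ctrl
print(ctrl.sign_off())"
```

```text
the job is handed in; nothing more can be done
None
```

Job done and handed in at about 10 s: I pressed the plunger once to its stop and it came back up, then pushed the single yellow cake onto the blue card, where it lies flat about 4 mm off centre, leaving everything else in place.

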